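# Nest the kit tubs in the tilted stand and latch them

### The arm

A 6-joint arm with a two-finger parallel gripper is mounted at the origin on the work surface. World frame = base frame: x ahead of the robot, y to its left, z up, the work surface at z = 0. Lengths are in m, angles in degrees, forces in N, time in s.
With the tool pointing down it reaches from about 0.35 to 0.975 m from the base axis. Payload 17.4 kg.
Tool frame: the origin (TCP) lies on the centre line of the jaws, within the pads' length; the fingertips stand nose_length ahead of it and the grasp point (between the pads) lies 5 mm behind it (nose_length is the distance from the TCP to the fingertips, in m); z points along the fingers, y is the direction in which the jaws open and shut (so a half turn about z gives the same grasp; the last joint's range is limited). The gripper opens to 85 mm and grips with 20 to 120 N. Pads are 22 mm wide; open, the fingers measure 114 mm over their backs; the gripper's body (76 mm by 85 mm) begins 54 mm behind the grasp point. The pads swing forward as they close: fully open they stand 13 mm farther back than shut.
Start: joints at [-65.535, 6.646, 82.598, -0, 90.757, -2.166], TCP at [0.303, -0.603, 0.209] pointing down, gripper open.
Joint ranges: [-162.19, 162.19], [-47.58, 125.68], [4.15, 143.07], [-65.23, 245.23], [0.69, 171.88], [-170.13, 170.13]. Speed limits (degrees/s): [108.29, 108.29, 127.2, 180, 180, 180].

### API

Orientations are given as a 3x3 rotation matrix whose columns are the frame's x, y, z axes.
In Python, from plant import * gives the robot as it stands. Calls block until the motion is done:
- movep(position, orientation): joint-space move of the TCP to a pose.
- move_l(position, feed=0.15, rot=None, stop_force=None): straight line of the TCP; rot=None keeps the orientation; feed is the mean speed in m/s. With stop_force (N) it stops when the force on the tool has changed by that much, and returns True; else False.
- set_joints(angles): joint-space move.
- set_gripper(opening, squeeze=None): finger opening in m; squeeze is the grip in N (None keeps the last); returns when the fingers have stopped.
- hold(seconds).
- solve_ik(position, orientation): joint angles nearest the present ones, or None.
- capture(name): name is "side" or "top"; returns the picture (384x512x3 uint8, red, green, blue); there is no depth.
- calibration(name): a dict with "fx", "fy", "cx", "cy" (pixels), "extrinsics" (4x4, takes a point from camera to world coordinates). Camera axes: x right, y up, looking along -z (the intrinsics and any distortion apply to the point x, -y, -z); pixel columns grow to the right and rows downward; lengths in m; the calibration is good to about 2 mm. A picture is of the moment at which its call begins. calibration takes no time and is no camera call.
A pose or a line that the arm cannot do raises MotionError and nothing moves.
- hand_in(): hands the job in, once; it reports no verdict.
Readings, each from a call of its own:
- read_time_s(): time.
- read_qpos(): joint angles.
- read_qvel(): joint speeds.
- read_effort(): joint torques, N m.
- read_eef_pos(): TCP position.
- read_tool_rot(): TCP orientation.
- read_wrist_force(): force on the tool from outside, world axes, zero at the start.
- read_wrist_torque(): the same for the moment, N m.
- read_grip_width(): finger opening in m.
Only numpy, scipy, OpenCV 4.12 (cv2) and the standard library are available. Lean on these libraries where they do the work, as an engineer would, in place of code of your own. Each camera call takes 0.05 s, during which the arm holds its last target.

### The job

At the packing bench, put the three empty white parts tubs away: lower the large tub into the socket of the tilted stand, the medium tub into the large one and the small tub into the medium one, each following the tilt of the socket and only until it just sits in the taper; the tubs jam, so do not press them down or drop them in. Then swing the metal keeper bar fully shut over the nested tubs, let go, and leave the other things on the bench where they are.

Things in the scene. Friction and masses are not known exactly. Their poses are not given: they have to be found in the camera images.
- pocket: Black tapered round socket in the sloping board (165 mm square) of a fixed plywood stand. Origin: centre of its mouth, 95 mm above the bench. z: socket axis, out of the mouth, leaning 27 deg towards the robot; x up the slope; y level. Mouth 71.4 mm inside, narrows 0.28 mm per mm; 42 mm deep, open below. A 14 mm post at y=+130 mm carries the keeper bar.
- tub_large_mid (a point): White open tub, 100 mm tall, 72 mm wide. Point: on its axis half-way up; z: its axis, to the mouth. Top 28 mm: straight band to grip; below it narrows 0.28 mm per mm to a 51.8 mm foot. Bore 63.4 mm at the mouth, same taper. ~90 g, starts upright on the bench. Seated in the socket: all the band stands out, rim 30 mm above the socket's mouth, this point 20 mm below it along the axis.
- tub_medium_mid (a point): White open tub, 86 mm tall; straight band of 64 mm diameter (top 28 mm), foot 47.8 mm, mouth 55.4 mm inside. Point: on its axis half-way up; z: its axis. Tapers as the large tub's. ~70 g, starts upright on the bench. Seated in the large tub: rim 30 mm above that tub's rim, this point 37 mm above that tub's point.
- tub_small_mid (a point): White open tub, 72 mm tall; straight band of 56 mm diameter (top 28 mm), foot 43.7 mm, mouth 47.4 mm inside. Point: on its axis half-way up; z: its axis. Tapers as the large tub's. ~50 g, starts upright on the bench. Seated in the medium tub: rim 30 mm above that tub's rim, this point 37 mm above that tub's point.
- keeper (a joint): Angle (rad) of the aluminium keeper bar about the post (axis parallel to the socket's z, at its y=+130 mm). 0: shut, at its stop, bar pointing along the socket's -y across the tubs; grows as the bar swings over the up-slope (+x) side and outwards, to 2.1. Starts open; stays where left (about 1 N at the knob). Bar 137 mm long, 6 mm thick, underside 107 mm above the socket's mouth.
- keeper_knob (a point): Middle of the black round knob standing on the keeper bar, parallel to the socket's axis: 16 mm diameter, 32 mm tall, 95 mm from the post's axis; this point is half-way up the knob, 129 mm above the socket's mouth along its z.

How it is judged:
By the outcome, as a careful person would: the job done as asked, in the order asked, and still so for the second after the job is handed in, with the robot touching nothing.
It also fails if it takes over 72 s, if anything falls off the work surface, if the arm or the gripper's body presses on something with over 40 N, if the wrist force passes 120 N, or if a joint passes its speed limit or range.

## Working session

There is one attempt and no reset: what is moved stays moved. The work goes in short steps, each a Python script; the robot and the scene stay as the last script left them, time stands still between calls to the robot, and variables do not carry over. Pictures are saved under pics/ and viewed, and the job is handed in when it is done.

```bash
ls; mkdir -p pics; python3 - <<'E'
from plant import *
import cv2,numpy as np
for n in("side","top"):
    im=capture(n); cv2.imwrite(f"pics/{n}0.png",cv2.cvtColor(im,cv2.COLOR_RGB2BGR))
    c=calibration(n); print(n,c)
print(read_time_s(),read_eef_pos(),read_tool_rot(),read_grip_width())
import plant; print([x for x in dir(plant) if not x.startswith('_')])
E
```

```text
pics
side {'fx': 452.74667182522495, 'fy': 452.74667182522495, 'cx': 256.7983972670714, 'cy': 199.8862763338746, 'extrinsics': array([[-0.97409606,  0.12663568, -0.18735064,  0.32727858],
       [-0.22545824, -0.60789377,  0.76133682,  0.86555768],
       [-0.01747688,  0.78385494,  0.62069799,  0.90256699],
       [ 0.        ,  0.        ,  0.        ,  1.        ]])}
top {'fx': 402.5886952620166, 'fy': 402.5886952620166, 'cx': 255.1899018443837, 'cy': 194.58045303888719, 'extrinsics': array([[-0.01084584,  0.99541248, -0.09505983,  0.45392432],
       [-0.99971247, -0.00876109,  0.02232095, -0.01024052],
       [ 0.02138572,  0.09527458,  0.99522128,  1.08368128],
       [ 0.        ,  0.        ,  0.        ,  1.        ]])}
0.1 [ 0.30244724 -0.60321336  0.20821169] [[ 8.93931422e-01  4.48203523e-01 -4.62242122e-04]
 [ 4.48203760e-01 -8.93930850e-01  1.01258280e-03]
 [ 4.06306842e-05 -1.11235824e-03 -9.99999381e-01]] 0.0853262508364339
['MotionError', 'calibration', 'capture', 'hand_in', 'hold', 'move_l', 'movep', 'nose_length', 'read_eef_pos', 'read_effort', 'read_grip_width', 'read_qpos', 'read_qvel', 'read_time_s', 'read_tool_rot', 'read_wrist_force', 'read_wrist_torque', 'set_gripper', 'set_joints', 'solve_ik']
```

View pics/side0.png

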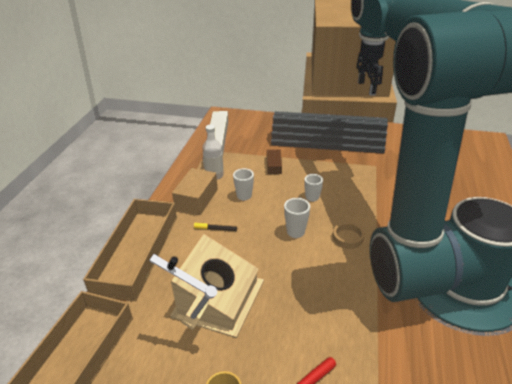

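View pics/top0.png

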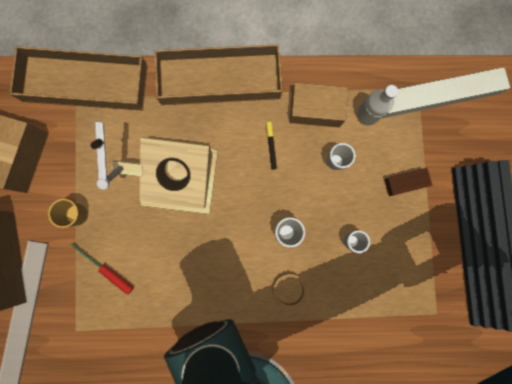

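```bash
python3 -c "
from plant import *
print(nose_length)"
```

```text
0.014
```

```bash
python3 - <<'E'
import cv2,numpy as np
s=cv2.imread('pics/side0.png');t=cv2.imread('pics/top0.png')
def crop(im,x0,y0,w,h,k,n): cv2.imwrite(n,cv2.resize(im[y0:y0+h,x0:x0+w],None,fx=k,fy=k,interpolation=cv2.INTER_CUBIC))
crop(t,80,110,150,110,5,'pics/t_stand.png')
crop(t,260,130,130,130,4,'pics/t_tubs.png')
crop(s,140,220,140,120,5,'pics/s_stand.png')
crop(s,220,155,120,90,6,'pics/s_tubs.png')
E
```

```text
(no output)
```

View pics/t_stand.png

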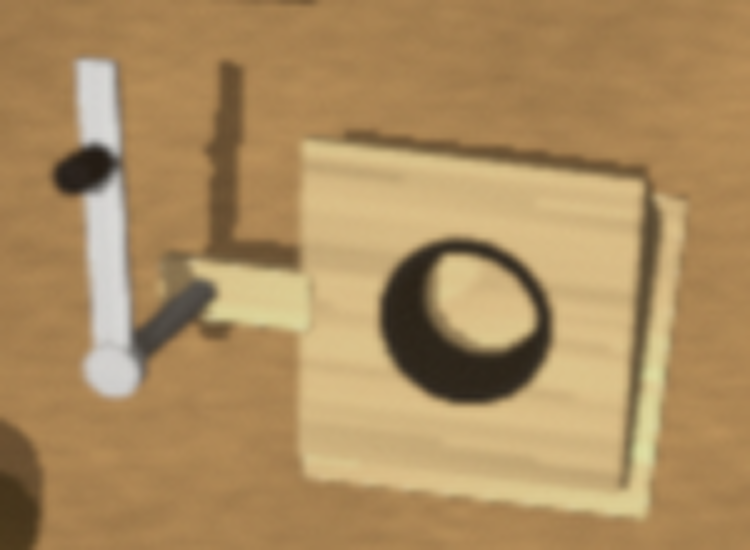

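View pics/t_tubs.png

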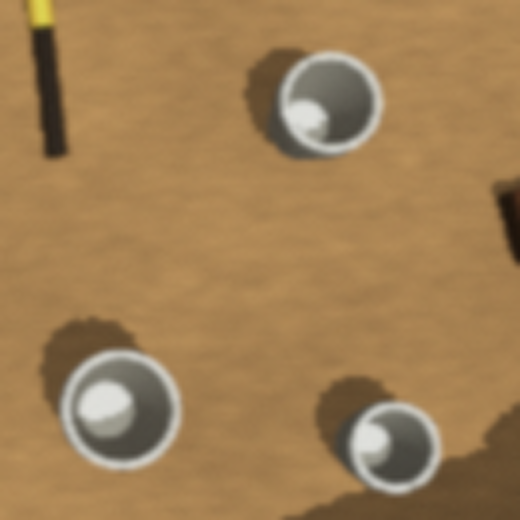

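View pics/s_stand.png

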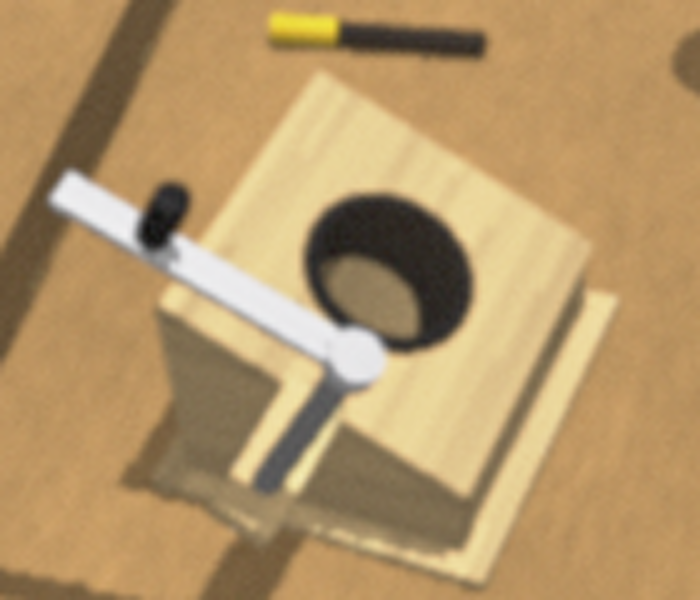

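View pics/s_tubs.png

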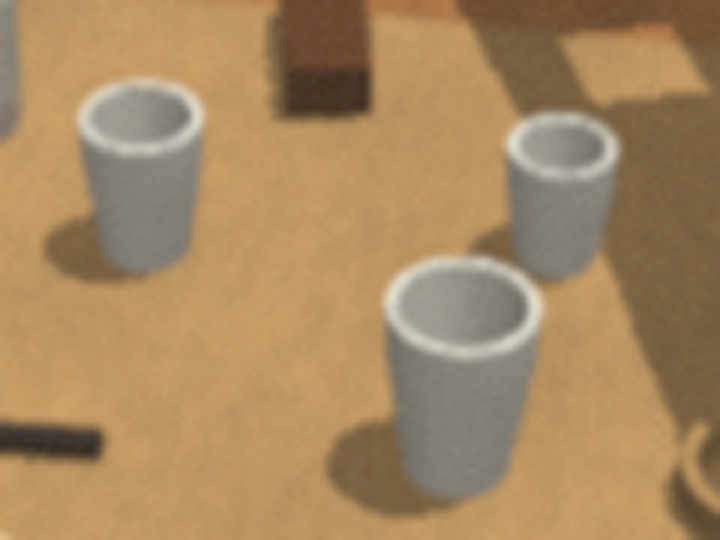

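```bash
cat > geo.py <<'E'
import numpy as np, cv2
from scipy.optimize import least_squares
from plant import *
C={n:calibration(n) for n in("side","top")}
def proj(n,P):
    c=C[n];E=c["extrinsics"];q=(np.asarray(P)-E[:3,3])@E[:3,:3]
    return np.stack([c["cx"]+c["fx"]*q[...,0]/-q[...,2], c["cy"]-c["fy"]*q[...,1]/-q[...,2]],-1)
th=np.linspace(0,2*np.pi,72,endpoint=False)
def circ(c,r,R=np.eye(3)): return np.asarray(c)+r*(np.cos(th)[:,None]*R[:,0]+np.sin(th)[:,None]*R[:,1])
def ell_center(n,c,r,R=np.eye(3)):
    return np.array(cv2.fitEllipse(proj(n,circ(c,r,R)).astype(np.float32))[0])
def Rp(yaw,t=np.deg2rad(27)):
    # yaw=0: upslope=+x, leaning to -x
    Rz=np.array([[np.cos(yaw),-np.sin(yaw),0],[np.sin(yaw),np.cos(yaw),0],[0,0,1]])
    return Rz@np.array([[np.cos(t),0,-np.sin(t)],[0,1,0],[np.sin(t),0,np.cos(t)]])
E
cat > meas.py <<'E'
from geo import *
im={n:cv2.imread(f'pics/{n}0.png') for n in C}
H={'L':(.1,.036),'M':(.086,.032),'S':(.072,.028)}
seed={'top':{'L':(290,232),'M':(342.6,156),'S':(359,242)},'side':{'L':(297,206),'M':(243.5,174.5),'S':(313.7,179.5)}}
obs={}
for n in C:
    for k,(u,v) in seed[n].items():
        r=24;x0,y0=int(u)-r,int(v)-r
        a=im[n][y0:y0+2*r,x0:x0+2*r]; a=cv2.resize(a,None,fx=8,fy=8,interpolation=cv2.INTER_CUBIC)
        m=(a.min(2)>165).astype(np.uint8)
        cs,_=cv2.findContours(m,cv2.RETR_EXTERNAL,cv2.CHAIN_APPROX_NONE)
        c=max(cs,key=lambda q:cv2.boundingRect(q)[2]); e=cv2.fitEllipse(cv2.convexHull(c))
        obs[n,k]=(np.array(e[0])+.5)/8-.5+[x0,y0]
        print(n,k,obs[n,k].round(2),np.array(e[1]).round(1)/8)
for k,(h,r) in H.items():
    f=lambda p,ns:np.concatenate([ell_center(n,[p[0],p[1],h],r)-obs[n,k] for n in ns])
    for ns in (['top'],['side'],['top','side']):
        s=least_squares(f,[.4,0],args=(ns,),x_scale=.01,diff_step=1e-3); print(k,ns,s.x.round(4),s.fun.round(2))
# mouth ellipse
for n,(u,v) in {'top':(173,174),'side':(217.5,274.5)}.items():
    r=24;x0,y0=int(u)-r,int(v)-r
    a=im[n][y0:y0+2*r,x0:x0+2*r]; a=cv2.resize(a,None,fx=8,fy=8,interpolation=cv2.INTER_CUBIC)
    m=(a.max(2)<110).astype(np.uint8)
    nl,lab,st,cen=cv2.connectedComponentsWithStats(m)
    l=lab[24*8+100, 24*8] if n=='top' else lab[12*8,24*8]
    l=1+np.argmax(st[1:,4]); cs,_=cv2.findContours((lab==l).astype(np.uint8),cv2.RETR_EXTERNAL,cv2.CHAIN_APPROX_NONE)
    e=cv2.fitEllipse(cv2.convexHull(max(cs,key=len))); obs[n,'P']=(np.array(e[0])+.5)/8-.5+[x0,y0]
    print(n,'mouth',obs[n,'P'],np.array(e[1])/8,e[2])
cr=lambda p,o:(np.array(p)+.5)/5-.5+np.array(o)
corn={'top':{(1,1):cr((302,138),(80,110)),(1,-1):cr((647,174),(80,110))},
 'side':{(1,-1):cr((320,70),(140,220)),(-1,-1):cr((592,245),(140,220)),(-1,1):cr((470,497),(140,220)),(1,1):cr((160,303),(140,220))}}
# in side view image-left is +x? resolved by fit assignment below
def res(p,ns):
    R=Rp(p[2]);o=np.array([p[0],p[1],.095]);f=[]
    for n in ns:
        f.append(3*(ell_center(n,o,.0357,R)-obs[n,'P']))
        for (i,j),q in corn[n].items(): f.append(proj(n,o+R@np.array([i*.0825,j*.0825,0]))-q)
    return np.concatenate(f)
for ns in (['top'],['side'],['top','side']):
    s=least_squares(res,[.47,.2,0],args=(ns,),x_scale=.01,diff_step=1e-3); print('P',ns,s.x.round(4),np.rad2deg(s.x[2]),s.fun.round(1))
p=s.x;R=Rp(p[2]);o=np.array([p[0],p[1],.095])
def fk(q,ns=('top','side')):
    P=o+R@np.array([.095*np.sin(q[0]),.130-.095*np.cos(q[0]),.129]); return np.concatenate([proj('top',P)-[96.6,143.8],proj('side',P)-[172.5,263]])
s=least_squares(fk,[1.5]);print('keeper',s.x,s.fun)
for n in C:
    v=im[n].copy(); v=cv2.resize(v,None,fx=1.5,fy=1.5,interpolation=cv2.INTER_CUBIC)
    def pl(P,col,closed=True): cv2.polylines(v,[np.round(((proj(n,P)+.5)*1.5-.5)*8).astype(int)],closed,col,1,cv2.LINE_AA,3)
    pl(circ(o,.0357,R),(0,0,255)); pl(np.array([o+R@np.array([i*.0825,j*.0825,0]) for i,j in((1,1),(1,-1),(-1,-1),(-1,1))]),(0,0,255))
    pl(np.array([o+R@np.array([0,.13,h]) for h in(-.05,.107)]),(255,0,0),False)
    cv2.imwrite(f'pics/ov_{n}.png',v[:, :768])
E
python3 meas.py
```

```text
side L [296.79 205.7 ] [16.5625 25.9   ]
side M [243.04 174.14] [12.2  20.45]
side S [297.82 200.93] [ 6.6   19.175]
top L [289.92 232.01] [28.925  29.2375]
top M [342.46 155.17] [24.4   24.775]
top S [358.49 241.36] [21.6    22.0375]
L ['top'] [ 0.4556 -0.116 ] [-0.  0.]
L ['side'] [ 0.454  -0.1169] [0. 0.]
L ['top', 'side'] [ 0.4549 -0.1163] [ 0.11  0.29 -0.36  0.11]
M ['top'] [ 0.6474 -0.2542] [0. 0.]
M ['side'] [ 0.6454 -0.2544] [ 0. -0.]
M ['top', 'side'] [ 0.6466 -0.2543] [ 0.07  0.3  -0.37 -0.02]
S ['top'] [ 0.4304 -0.2911] [0. 0.]
S ['side'] [ 0.4589 -0.1734] [0. 0.]
S ['top', 'side'] [ 0.4444 -0.2673] [ -9.63  -5.51   9.39 -17.91]
top mouth [172.64273262 173.88115311] [31.81686974 34.65847397] 121.20245361328125
side mouth [217.24249077 274.18158913] [28.79540062 34.81676865] 125.7911376953125
P ['top'] [ 0.6014  0.1706 -0.1242] -7.11523982236186 [ 0.4 -0.4 -0.3  0.2 -0.7  1. ]
P ['side'] [ 0.5988  0.1716 -0.1275] -7.302512366328727 [ 0.2  0.  -0.4 -0.3  0.5 -0.4 -0.3  0.2 -0.3  0.2]
P ['top', 'side'] [ 0.6     0.1709 -0.1263] -7.236878763485994 [-0.   1.2 -0.4  0.7 -0.8  1.6 -1.1 -0.8 -0.8 -0.5  0.1 -0.7 -0.7 -0.2
 -0.7 -0.1]
keeper [1.59668234] [ 0.50172522 -0.12988826 -0.83794881  0.1075376 ]
```

```bash
cat > plan.py <<'E'
from geo import *
TUB={'L':np.array([.4549,-.1163]),'M':np.array([.6466,-.2543]),'S':np.array([.4298,-.2912])}
HT={'L':.100,'M':.086,'S':.072}
O=np.array([.600,.1709,.095]); YAW=-.1263; R=Rp(YAW)
def down(a):
    # tool z down, tool y (jaw) at world angle a
    y=np.array([np.cos(a),np.sin(a),0]);z=np.array([0,0,-1.]);return np.stack([np.cross(y,z),y,z],1)
def ptool(a):
    # tool along -pocket z, jaw at angle a from pocket x towards pocket y
    y=R@np.array([np.cos(a),np.sin(a),0]);z=-R[:,2];return np.stack([np.cross(y,z),y,z],1)
def pw(v): return O+R@np.asarray(v)
E
python3 - <<'E'
from plan import *
print(read_wrist_force(),read_wrist_torque())
for k in TUB:
  for a in range(-180,180,45):
    q=solve_ik([*TUB[k],HT[k]-.013],down(np.deg2rad(a))); print(k,a,None if q is None else np.round(q))
for h in (.017,.13,.09,.2):
  for a in range(-180,180,45):
    q=solve_ik(pw([0,0,h]),ptool(np.deg2rad(a))); print(h,a,None if q is None else np.round(q))
E
```

```text
[0.80892758 0.25109821 0.3631866 ] [ 0.02617271 -0.02319907  0.03125896]
L -180 [-17. -16. 116.  -0.  81. 163.]
L -135 [-17. -16. 116.  -0.  81. 118.]
L -90 [-17. -16. 116.  -0.  81.  73.]
L -45 [-17. -16. 116.  -0.  81.  28.]
L 0 [-17. -16. 116.  -0.  81. -17.]
L 45 [-17. -16. 116.  -0.  81. -62.]
L 90 [ -17.  -16.  116.   -0.   81. -107.]
L 135 [ -17.  -16.  116.   -0.   81. -152.]
M -180 [-24.  13.  88.  -0.  79. 156.]
M -135 [-24.  13.  88.  -0.  79. 111.]
M -90 [-24.  13.  88.  -0.  79.  66.]
M -45 [-24.  13.  88.  -0.  79.  21.]
M 0 [-24.  13.  88.  -0.  79. -24.]
M 45 [-24.  13.  88.  -0.  79. -69.]
M 90 [ -24.   13.   88.   -0.   79. -114.]
M 135 [ -24.   13.   88.   -0.   79. -159.]
S -180 [-37.  -8. 112.  -0.  77. 143.]
S -135 [-37.  -8. 112.  -0.  77.  98.]
S -90 [-37.  -8. 112.  -0.  77.  53.]
S -45 [-37.  -8. 112.  -0.  77.   8.]
S 0 [-37.  -8. 112.  -0.  77. -37.]
S 45 [-37.  -8. 112.  -0.  77. -82.]
S 90 [ -37.   -8.  112.   -0.   77. -127.]
S 135 None
0.017 -180 [  20.  -13.  114.  -14.   56. -147.]
0.017 -135 [ 20. -13. 114. -14.  56. 168.]
0.017 -90 [ 20. -13. 114. 
[... 533 characters left out ...]
.  -22.  112.  -14.   68. -102.]
0.09 -180 [  22.  -20.  113.  -14.   63. -147.]
0.09 -135 [ 22. -20. 113. -14.  63. 168.]
0.09 -90 [ 22. -20. 113. -14.  63. 123.]
0.09 -45 [ 22. -20. 113. -14.  63.  78.]
0.09 0 [ 22. -20. 113. -14.  63.  33.]
0.09 45 [ 22. -20. 113. -14.  63. -12.]
0.09 90 [ 22. -20. 113. -14.  63. -57.]
0.09 135 [  22.  -20.  113.  -14.   63. -102.]
0.2 -180 [  25.  -27.  109.  -15.   75. -147.]
0.2 -135 [ 25. -27. 109. -15.  75. 168.]
0.2 -90 [ 25. -27. 109. -15.  75. 123.]
0.2 -45 [ 25. -27. 109. -15.  75.  78.]
0.2 0 [ 25. -27. 109. -15.  75.  33.]
0.2 45 [ 25. -27. 109. -15.  75. -12.]
0.2 90 [ 25. -27. 109. -15.  75. -57.]
0.2 135 [  25.  -27.  109.  -15.   75. -102.]
```

View pics/ov_top.png

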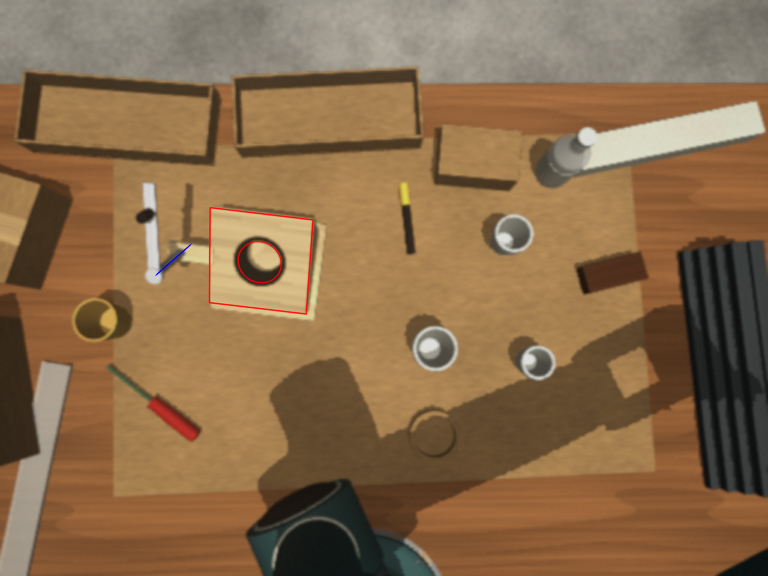

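```bash
cat > ops.py <<'E'
from plan import *
def snap(n,f):
    cv2.imwrite(f'pics/{f}.png',cv2.cvtColor(capture(n),cv2.COLOR_RGB2BGR))
def pick(k,a1=np.pi/4,a2=-np.pi/4,lift=.25):
    x,y=TUB[k];z=HT[k]-.013
    movep([x,y,HT[k]+.05],down(a1)); 
    ok=move_l([x,y,z],feed=.15,stop_force=8); print('desc stop',ok,read_eef_pos())
    if ok: return False
    set_gripper(.05,20); print('w1',read_grip_width(),read_wrist_force())
    set_gripper(HT and .085); movep([x,y,z],down(a2))
    set_gripper(.04,20 if k!='L' else 25); print('w2',read_grip_width(),read_wrist_force(),read_time_s())
    return True
E
python3 - <<'E'
from ops import *
print(pick('L'))
snap('side','sL1');snap('top','tL1')
E
```

```text
desc stop False [ 0.45513659 -0.11658416  0.08764574]
w1 0.050128326124054066 [-0.31888223 -0.94969386 -0.21209123]
w2 0.039822845780201586 [-0.46006683 -0.77745902 -0.93000755] 5.325
True
```

```bash
python3 - <<'E'
import cv2
s=cv2.imread('pics/sL1.png');t=cv2.imread('pics/tL1.png')
cv2.imwrite('pics/c1.png',cv2.resize(s[120:270,220:380],None,fx=4,fy=4,interpolation=cv2.INTER_CUBIC))
E
```

```text
(no output)
```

View pics/c1.png

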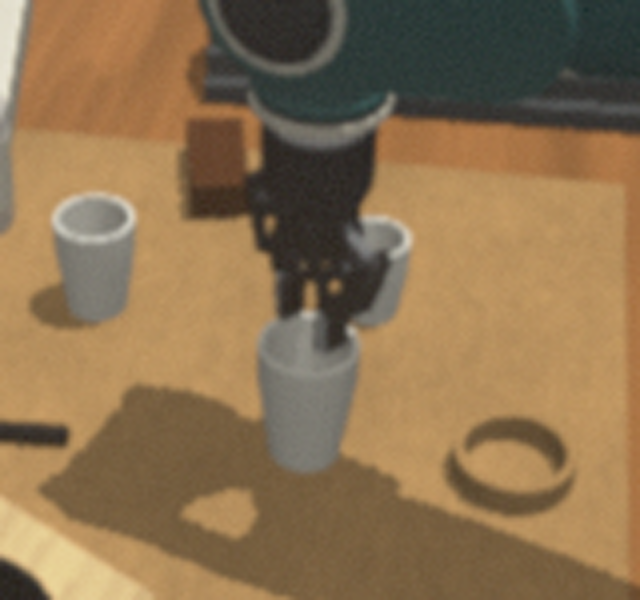

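View pics/sL1.png

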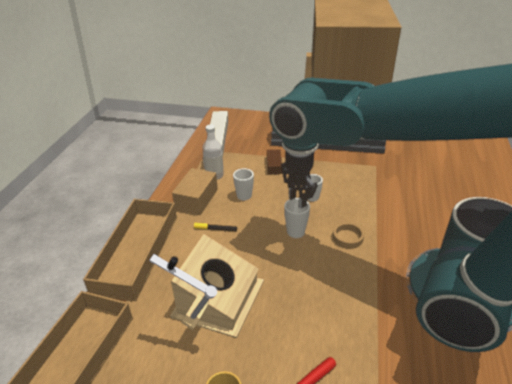

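View pics/tL1.png

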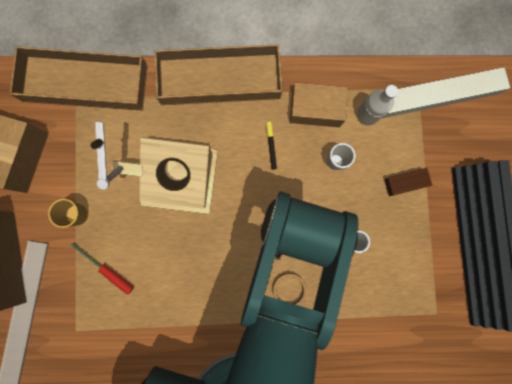

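```bash
python3 - <<'E'
from ops import *
p=read_eef_pos()
move_l([p[0],p[1],.17],feed=.2)
set_gripper(.072); print(read_grip_width(),read_time_s())
im=capture('side');p=read_eef_pos();T=read_tool_rot()
im=cv2.cvtColor(im,cv2.COLOR_RGB2BGR);cv2.imwrite('pics/s2.png',im)
a=proj('side',p);print(a)
x0,y0=int(a[0])-55,int(a[1])-55;k=6
v=cv2.resize(im[y0:y0+120,x0:x0+120],None,fx=k,fy=k,interpolation=cv2.INTER_CUBIC)
v=v[:600]
for s in(-1,1):
    for d,c in((-.02,(255,0,0)),(-.01,(0,255,255)),(0,(0,0,255)),(.01,(0,255,0)),(.014,(255,255,0))):
        u=(proj('side',p+T@np.array([0,s*.036,d]))-[x0,y0]+.5)*k-.5
        cv2.circle(v,tuple(int(q) for q in u),3,c,-1)
cv2.imwrite('pics/c2.png',v)
E
```

```text
0.07207651076750297 6.4083
[297.38832178 185.64703197]
```

View pics/c2.png

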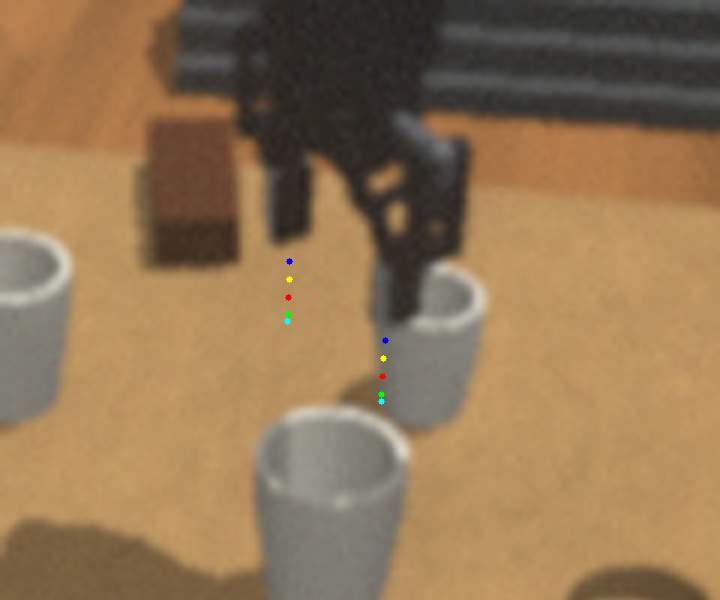

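```bash
python3 - <<'E'
from ops import *
print(read_eef_pos(),read_tool_rot().round(3),read_time_s(),read_qpos(), read_grip_width())
im=capture('side');p=read_eef_pos();T=read_tool_rot()
im=cv2.cvtColor(im,cv2.COLOR_RGB2BGR)
a=proj('side',p)
x0,y0=int(a[0])-55,int(a[1])-55;k=6
v=cv2.resize(im[y0:y0+120,x0:x0+120],None,fx=k,fy=k,interpolation=cv2.INTER_CUBIC)
v=v[:600]
for s in(-1,1):
    for d,c in((-.03,(0,0,0)),(-.02,(255,0,0)),(-.01,(0,255,255)),(0,(0,0,255)),(.01,(0,255,0)),(.014,(255,255,0))):
        u=(proj('side',p+T@np.array([0,s*.036,d]))-[x0,y0]+.5)*k-.5
        cv2.circle(v,tuple(int(q) for q in u),3,c,-1)
cv2.imwrite('pics/c3.png',v)
E
```

```text
[ 0.4548124  -0.11626149  0.16974573] [[ 0.707  0.707 -0.   ]
 [ 0.707 -0.707  0.   ]
 [-0.    -0.    -1.   ]] 6.4583 [-1.74520623e+01 -1.90722287e+01  1.09887718e+02 -1.46948563e-03
  8.92070649e+01  2.75470344e+01] 0.07195417254619779
```

View pics/c3.png

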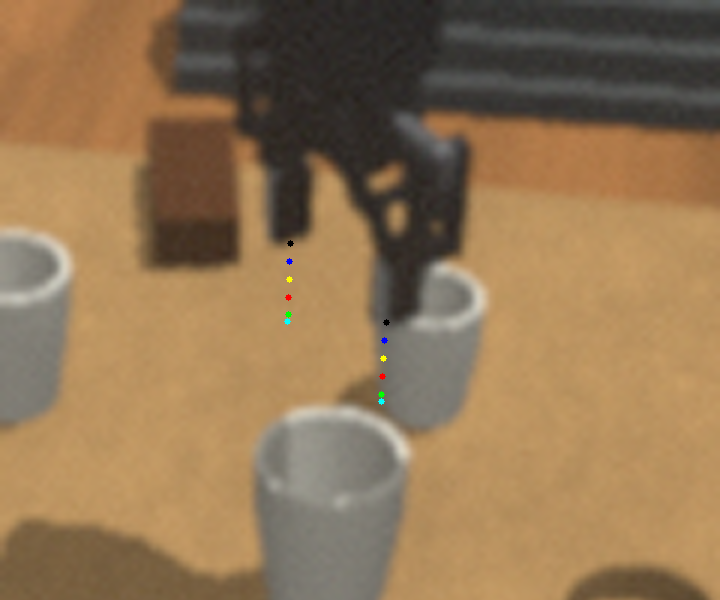

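```bash
python3 - <<'E'
from ops import *
movep([.46,0.01,.04],down(-np.pi/4)); print(read_time_s(),read_eef_pos(),read_wrist_force())
r=move_l([.46,0.01,-.04],feed=.04,stop_force=4); print(r,read_eef_pos(),read_wrist_force(),read_time_s())
E
```

```text
7.2667 [0.46069631 0.0095243  0.0412022 ] [-0.39719186  0.47984673  0.34438373]
True [ 0.45998176  0.00998471 -0.0307304 ] [-1.3027523   0.48398385  7.19625761] 8.8333
```

```bash
cat > ops.py <<'E'
from plan import *
D={'L':.0555,'M':.0525,'S':.051}
def snap(n,f):
    cv2.imwrite(f'pics/{f}.png',cv2.cvtColor(capture(n),cv2.COLOR_RGB2BGR))
def pick(k,a1=np.pi/4,a2=-np.pi/4):
    x,y=TUB[k];z=HT[k]-D[k]
    movep([x,y,HT[k]-.01],down(a1))
    ok=move_l([x,y,z],feed=.12,stop_force=6); print('desc stop',ok,read_eef_pos())
    if ok: return False
    set_gripper(.045,20); print('w1',read_grip_width(),read_wrist_force())
    set_gripper(.085); movep([x,y,z],down(a2))
    set_gripper(.045,25); print('w2',read_grip_width(),read_wrist_force(),read_time_s())
    return True
E
python3 - <<'E'
from ops import *
move_l([.46,.01,.09],feed=.2)
set_gripper(.085)
print(pick('L'), read_eef_pos())
E
```

```text
desc stop False [ 0.45501572 -0.1162509   0.04480399]
w1 0.07142754140372584 [-1.18933902  0.60593006  6.7959914 ]
w2 0.07066274496911325 [0.30848916 1.05755115 5.17245272] 14.3
True [ 0.45507554 -0.11633061  0.04484177]
```

```bash
python3 - <<'E'
from ops import *
p=read_eef_pos()
move_l([p[0],p[1],.2],feed=.25); print(read_time_s(),read_grip_width(),read_wrist_force())
movep(pw([0,0,.10]),ptool(0)); print(read_time_s(),(R.T@(read_eef_pos()-O)).round(4),read_wrist_force())
snap('side','sL3');snap('top','tL3')
E
python3 - <<'E'
import cv2,numpy as np
s=cv2.imread('pics/sL3.png');t=cv2.imread('pics/tL3.png')
a=cv2.resize(s[150:330,130:330],None,fx=4,fy=4,interpolation=cv2.INTER_CUBIC)[:600]
b=cv2.resize(t[100:250,80:280],None,fx=4,fy=4,interpolation=cv2.INTER_CUBIC)
cv2.imwrite('pics/c4.png',a);cv2.imwrite('pics/c5.png',b)
E
```

```text
15.075 0.0710435381807952 [ 1.0307905   0.05712419 -2.3678125 ]
16.25 [-0.0001 -0.0009  0.0996] [-0.01265709 -1.00142685 -1.42527513]
```

View pics/c4.png

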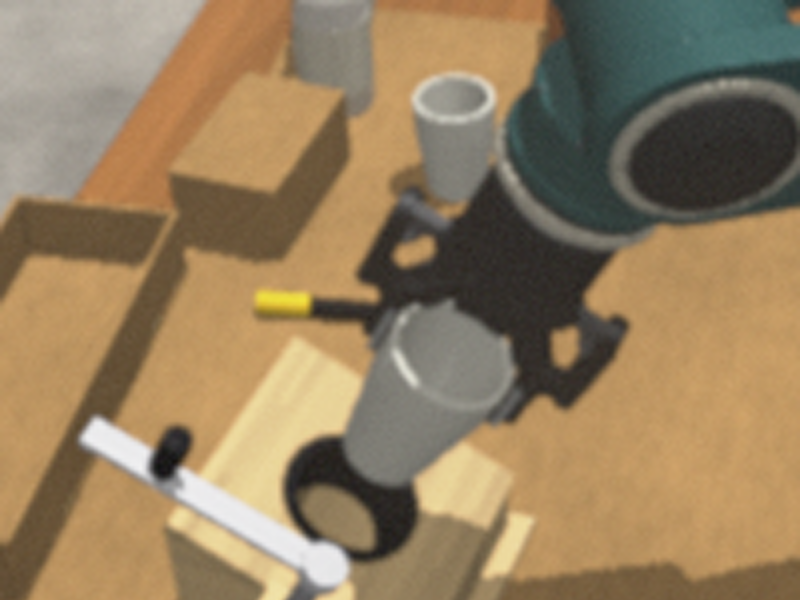

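View pics/c5.png

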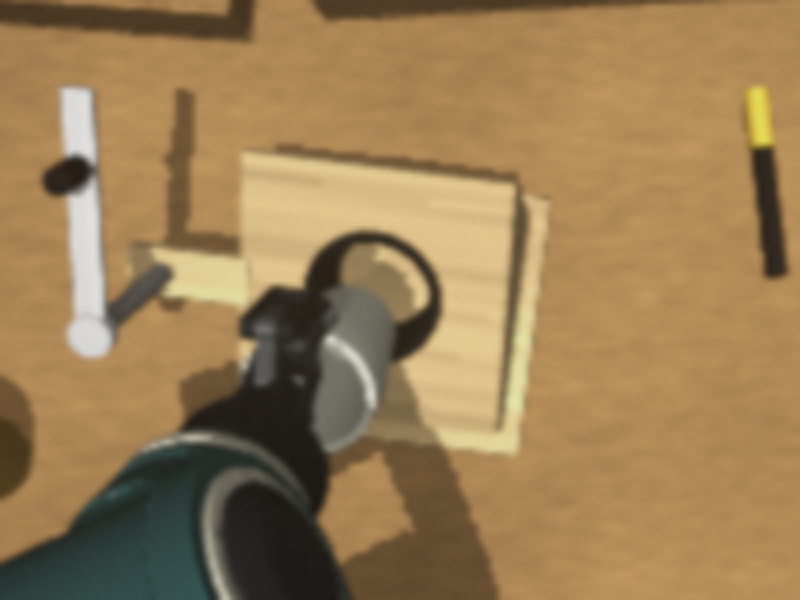

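```bash
cat > ov.py <<'E'
from ops import *
def overlay(n,f,box,k,out,circs):
    im=cv2.imread(f'pics/{f}.png');x0,y0,w,h=box
    v=cv2.resize(im[y0:y0+h,x0:x0+w],None,fx=k,fy=k,interpolation=cv2.INTER_CUBIC)
    for c,r,RR,col in circs:
        u=((proj(n,circ(c,r,RR))-[x0,y0]+.5)*k-.5)
        cv2.polylines(v,[np.round(u*8).astype(int)],True,col,1,cv2.LINE_AA,3)
    cv2.imwrite(f'pics/{out}.png',v)
E
python3 - <<'E'
from ov import *
p=read_eef_pos();T=read_tool_rot();ax=-T[:,2]
rim=p+ax*D['L']; foot=rim-ax*.1; band=rim-ax*.028
cs=[(rim,.036,T,(0,0,255)),(band,.036,T,(0,255,255)),(foot,.0259,T,(255,0,0)),(O,.0357,R,(0,255,0))]
overlay('side','sL3',(130,150,200,150),4,'c6',cs);overlay('top','tL3',(80,100,200,150),4,'c7',cs)
E
```

```text
(no output)
```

View pics/c6.png

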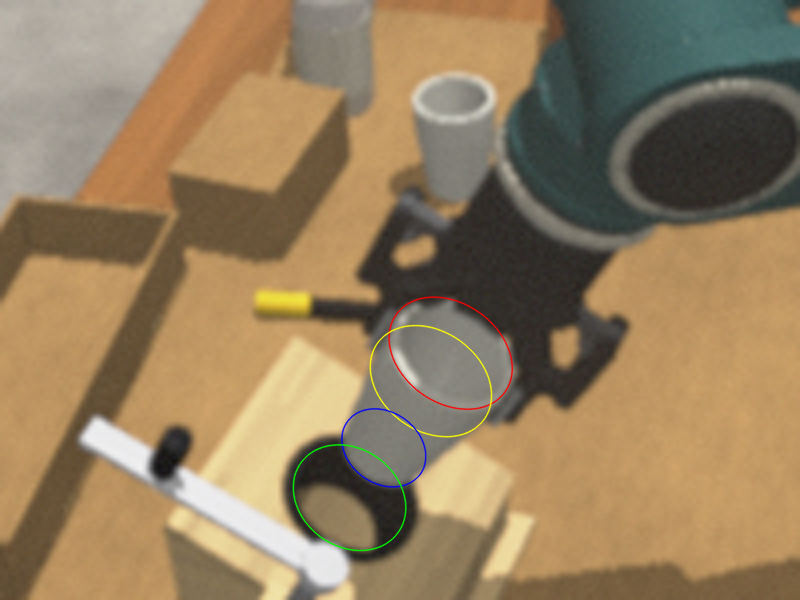

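View pics/c7.png

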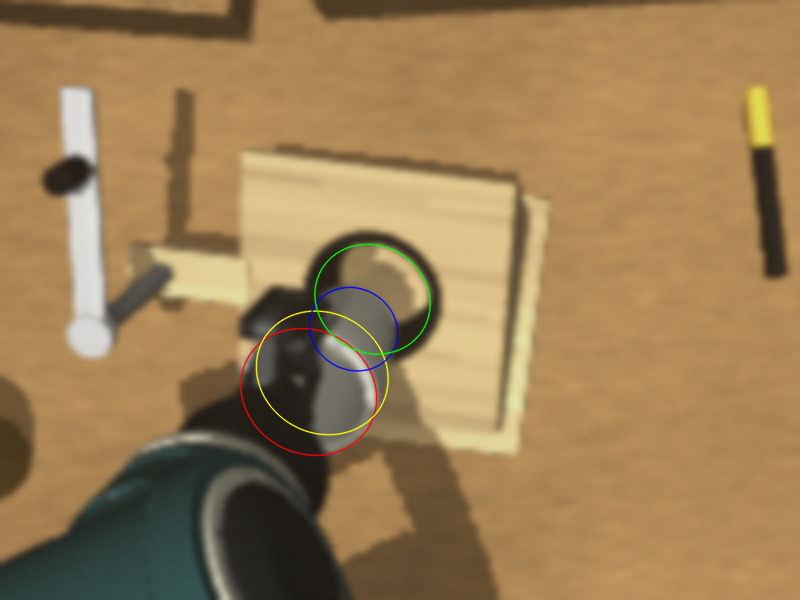

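```bash
python3 - <<'E'
from ops import *
T=ptool(0)
print(move_l(pw([0,0,-.004]),feed=.1,rot=T,stop_force=5))
hold(.15); f=lambda:(R.T@read_wrist_force()).round(2)
q=lambda:(R.T@(read_eef_pos()-O)*1000).round(2)
print(q(),f(),(R.T@read_wrist_torque()).round(3),read_time_s())
r=move_l(pw([0,0,-.026]),feed=.02,stop_force=2.5); print(r,q(),f(),(R.T@read_wrist_torque()).round(3),read_time_s())
E
```

```text
False
[ 0.39  0.15 -3.41] [ 0.19  0.04 -1.75] [-0.001  0.262 -0.044] 17.6917
True [ -0.63  -0.32 -24.68] [ 2.5  -0.12 -1.39] [-0.02  -0.116 -0.035] 18.6167
```

```bash
python3 - <<'E'
from ops import *
f=lambda:(R.T@read_wrist_force()).round(2)
q=lambda:(R.T@(read_eef_pos()-O)*1000).round(2)
t=lambda:(R.T@read_wrist_torque()).round(3)
move_l(pw([.0004,0,-.0247]),feed=.02); hold(.1); print(q(),f(),t())
r=move_l(pw([.0004,0,-.0275]),feed=.01,stop_force=2.5); hold(.1);print(r,q(),f(),t(),read_time_s())
E
```

```text
[ -0.28  -0.19 -24.95] [-3.66 -1.28  2.68] [-0.288  1.06  -0.013]
True [ -0.57  -0.37 -25.88] [ 2.4  -0.73 -1.11] [-0.083 -0.344 -0.046] 19.275
```

```bash
cat >> ops.py <<'E'
def st(n=8):
    F=[];P=[];Q=[]
    for _ in range(n):
        F.append(R.T@read_wrist_force());P.append(R.T@(read_eef_pos()-O)*1000);Q.append(R.T@read_wrist_torque());hold(.012)
    return np.mean(P,0).round(2),np.mean(F,0).round(2),np.std(F,0).round(2),np.mean(Q,0).round(3),round(read_time_s(),2)
E
python3 - <<'E'
from ops import *
print(*st())
r=move_l(pw([.0002,0,-.0285]),feed=.01,stop_force=4); print(r,*st())
E
```

```text
[ -0.58  -0.39 -25.88] [ 3.16 -0.57 -0.82] [0.54 0.46 0.35] [-0.081 -0.347 -0.039] 19.34
True [ -0.53  -0.51 -26.6 ] [ 2.62 -0.27  1.04] [0.46 0.33 0.59] [-0.09  -0.062 -0.051] 19.62
```

```bash
python3 - <<'E'
from ops import *
set_gripper(.076); print(*st(),read_grip_width())
set_gripper(.085)
move_l(pw([0,0,.07]),feed=.2); print(read_time_s())
movep([.58,-.1,.25],down(-np.pi/4)); print(read_time_s())
snap('side','sL4');snap('top','tL4')
E
python3 - <<'E'
from ov import *
for d,o in ((0,'a'),):
    rim=pw([0,0,.03]); cs=[(rim,.036,R,(0,0,255)),(O,.0357,R,(0,255,0))]
    overlay('side','sL4',(150,210,120,100),6,'c8',cs);overlay('top','tL4',(100,110,120,100),6,'c9',cs)
E
```

```text
[ -1.02  -0.61 -26.85] [-0.31  0.17  0.11] [0.42 0.47 0.38] [0.019 0.194 0.007] 19.91 0.07619074605220594
20.8
21.9333
```

View pics/c8.png

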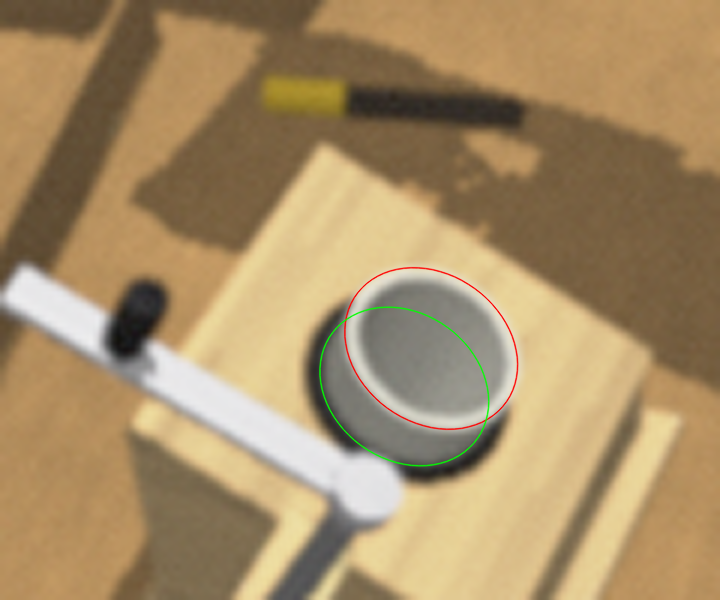

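View pics/c9.png

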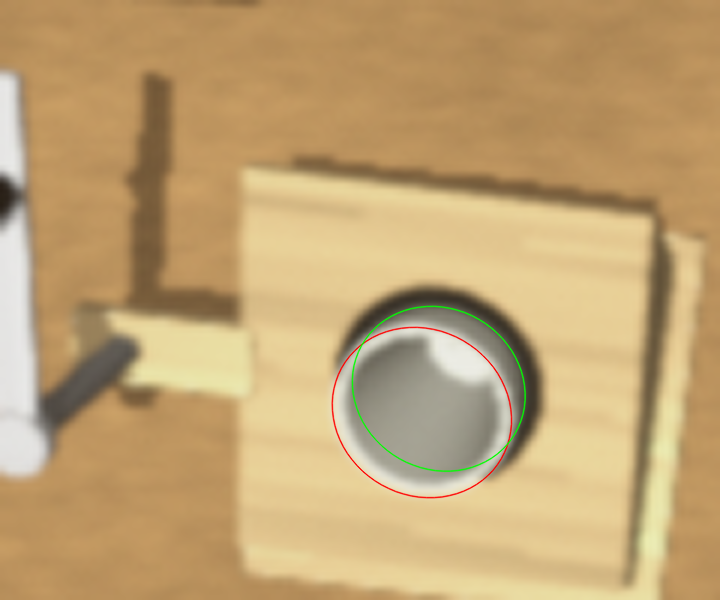

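```bash
cat >> ov.py <<'E'
def rimfit(n,f,c0,r,RR,thr=150,w=30):
    im=cv2.imread(f'pics/{f}.png');u=ell_center(n,c0,r,RR).astype(int);x0,y0=u-w
    a=cv2.resize(im[y0:y0+2*w,x0:x0+2*w],None,fx=8,fy=8,interpolation=cv2.INTER_CUBIC)
    b=a.astype(int); m=((b.min(2)>thr)&(b.max(2)-b.min(2)<45)).astype(np.uint8)
    cs,_=cv2.findContours(m,cv2.RETR_EXTERNAL,cv2.CHAIN_APPROX_NONE)
    c=[q for q in cs if cv2.boundingRect(q)[2]>60]
    c=min(c,key=lambda q:np.linalg.norm(np.array(cv2.minEnclosingCircle(q)[0])-8*w))
    e=cv2.fitEllipse(cv2.convexHull(c)); 
    ex=cv2.fitEllipse(proj(n,circ(c0,r,RR)).astype(np.float32))
    o=(np.array(e[0])+.5)/8-.5+[x0,y0]
    print(n,o.round(2),'axes',np.round(np.array(e[1])/8,1),'exp',np.round(ex[0],2),np.round(ex[1],1)); return o
def tri(o,c0,r,RR):
    f=lambda p:np.concatenate([ell_center(n,np.asarray(c0)+RR@p,r,RR)-o[n] for n in o])
    s=least_squares(f,[0,0,0],x_scale=.01,diff_step=1e-3); return s
E
python3 - <<'E'
from ov import *
c0=pw([0,0,.03]);o={'side':rimfit('side','sL4',c0,.036,R),'top':rimfit('top','tL4',c0,.036,R)}
s=tri(o,c0,.036,R);print('pocket-frame offset mm',(s.x*1000).round(2),s.fun.round(2))
for n in o:
    s=least_squares(lambda p:ell_center(n,c0+R@np.array([p[0],p[1],0]),.036,R)-o[n],[0,0],x_scale=.01,diff_step=1e-3);print(n,(s.x*1000).round(2))
E
```

```text
side [221.49 267.83] axes [25.3 31.1] exp [221.37 267.58] [24.7 30.7]
top [170.03 177.6 ] axes [28.3 30.6] exp [169.82 178.26] [27.6 30.6]
pocket-frame offset mm [0. 0. 0.] [-0.12 -0.25 -0.21  0.66]
side [0. 0.]
top [0. 0.]
```

```bash
python3 - <<'E'
from ops import *
ok=pick('M'); print(ok)
if ok:
    p=read_eef_pos(); move_l([p[0],p[1],.2],feed=.25); print(read_time_s(),read_grip_width())
    movep(pw([0,0,.12]),ptool(0)); print(read_time_s())
    snap('side','sM3');snap('top','tM3')
E
python3 - <<'E'
from ov import *
p=read_eef_pos();T=read_tool_rot();ax=-T[:,2]
rim=p+ax*D['M']; foot=rim-ax*.086; band=rim-ax*.028
cs=[(rim,.032,T,(0,0,255)),(band,.032,T,(0,255,255)),(foot,.0239,T,(255,0,0)),(pw([0,0,.03]),.036,R,(0,255,0))]
overlay('side','sM3',(130,130,200,150),4,'c10',cs);overlay('top','tM3',(80,100,200,150),4,'c11',cs)
E
```

```text
desc stop False [ 0.6465886  -0.25422881  0.03352249]
w1 0.06282842059088016 [-1.5293974   0.24090457  5.9272813 ]
w2 0.062440534602789054 [-0.70069488 -0.19821686  2.31580278] 26.5167
True
27.3333 0.0627763880570165
28.9833
```

View pics/c10.png

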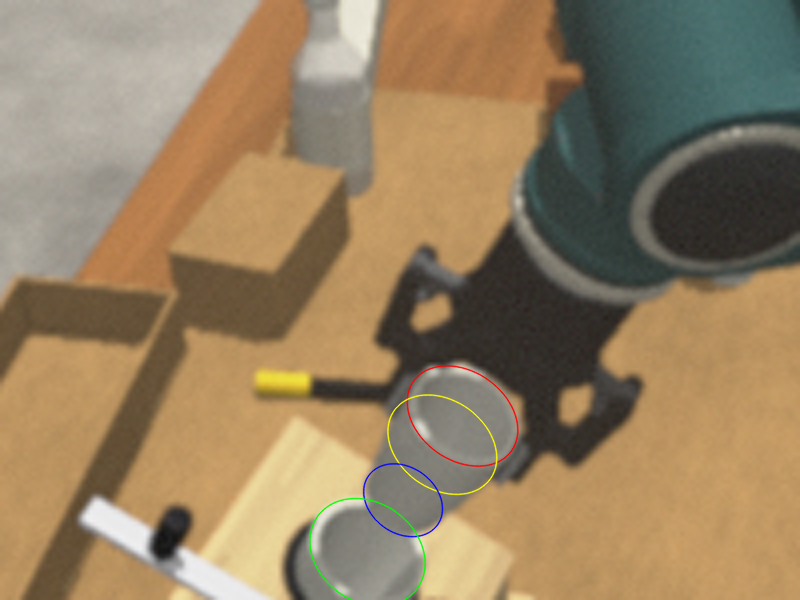

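View pics/c11.png

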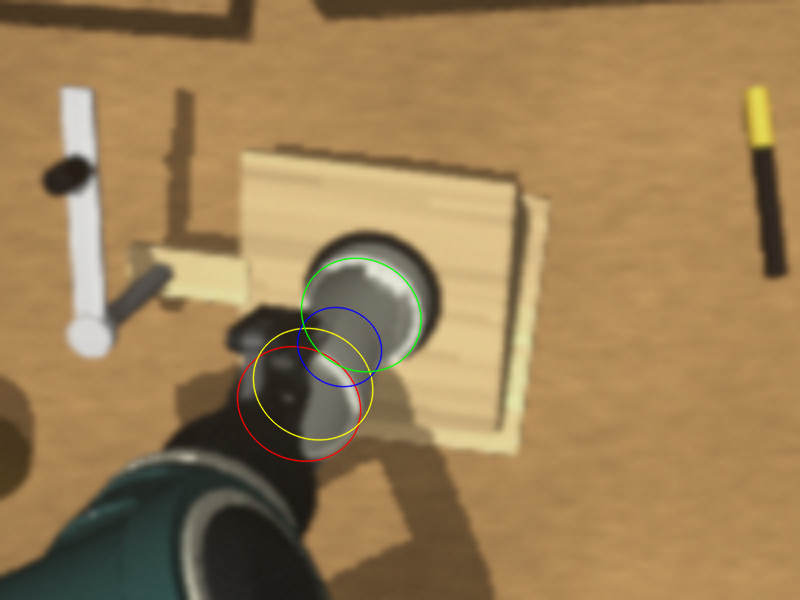

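```bash
python3 - <<'E'
from ops import *
T=ptool(0)
print(move_l(pw([.0002,0,.026]),feed=.1,rot=T,stop_force=5)); hold(.1);print(*st())
r=move_l(pw([.0002,0,.0045]),feed=.02,stop_force=3); print(r,*st())
E
```

```text
False
[ 0.64  0.18 26.67] [-0.27 -0.11 -0.86] [0.5  0.36 0.52] [-0.014  0.271  0.002] 30.34
True [-0.95 -0.33 10.55] [-0.23 -0.05 -0.96] [0.39 0.4  0.43] [-0.008  0.253 -0.008] 31.14
```

```bash
python3 - <<'E'
from ops import *
for i in range(4):
    r=move_l(pw([.0002,0,.0040]),feed=.01,stop_force=3); s=st(); print(r,*s)
    if not r or s[1][2]>0.6 or abs(s[1][:2]).max()>1.8: break
E
```

```text
True [-1.05 -0.31  7.85] [ 1.5  -0.   -0.73] [0.19 0.31 0.48] [ 0.057 -0.015 -0.005] 31.62
True [-0.9  -0.33  6.37] [ 3.17  0.07 -0.15] [0.54 0.38 0.5 ] [ 0.015 -0.226 -0.032] 31.96
```

```bash
python3 - <<'E'
from ops import *
c=R.T@(read_eef_pos()-O)
r=move_l(pw([.0010,0.0002,.0062]),feed=.01,stop_force=5);print(r,*st())
r=move_l(pw([.0010,0.0002,.0052]),feed=.01,stop_force=3);print(r,*st())
E
```

```text
True [-0.8  -0.32  6.03] [ 0.71 -0.36  3.81] [0.52 0.49 0.37] [-0.082  0.238  0.003] 32.23
True [-0.74 -0.26  5.44] [ 0.07 -0.66  4.06] [0.72 0.32 0.76] [-0.111  0.442 -0.038] 32.51
```

```bash
python3 - <<'E'
from ops import *
set_gripper(.068); print(*st(4))
set_gripper(.080)
move_l(pw([0,0,.10]),feed=.2)
movep([.50,-.2,.25],down(-np.pi/4)); print(read_time_s())
snap('side','sM4');snap('top','tM4')
E
python3 - <<'E'
from ov import *
cs=[(pw([0,0,.06]),.032,R,(0,0,255)),(pw([0,0,.03]),.036,R,(0,255,0))]
overlay('side','sM4',(150,210,120,100),6,'c12',cs);overlay('top','tM4',(100,110,120,100),6,'c13',cs)
E
```

```text
[-0.99 -0.32  5.2 ] [-0.31 -0.41  0.1 ] [0.69 0.52 0.14] [0.012 0.196 0.028] 32.77
35.125
```

View pics/c12.png

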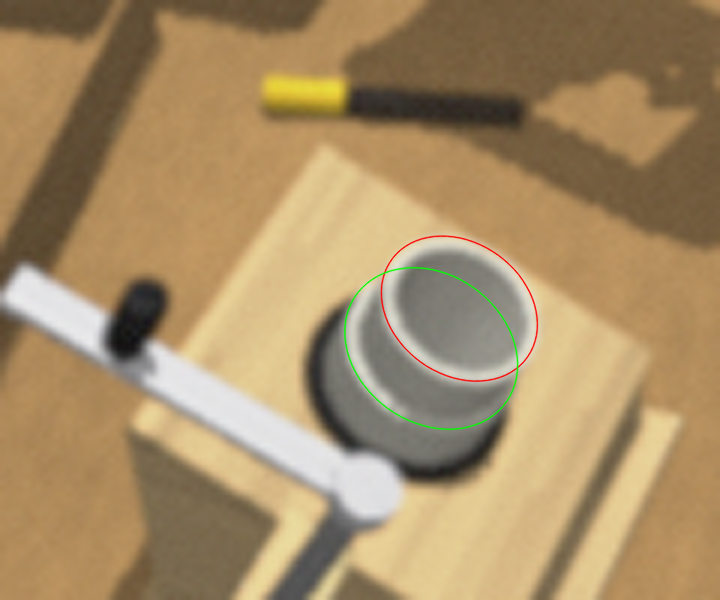

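View pics/c13.png

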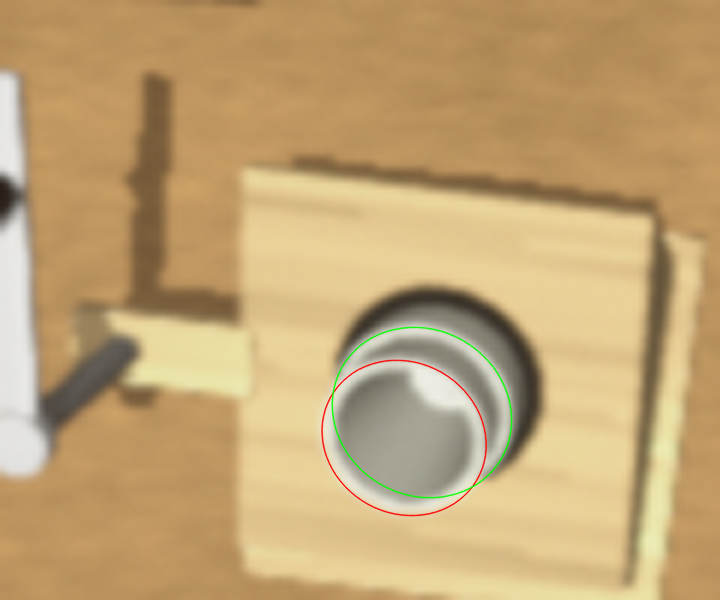

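```bash
python3 - <<'E'
from ops import *
ok=pick('S',np.deg2rad(45),np.deg2rad(-45)); print(ok)
if ok:
    p=read_eef_pos(); move_l([p[0],p[1],.2],feed=.25); print(read_time_s(),read_grip_width())
    movep(pw([0,0,.125]),ptool(0)); print(read_time_s())
    snap('side','sS3');snap('top','tS3')
E
python3 - <<'E'
from ov import *
p=read_eef_pos();T=read_tool_rot();ax=-T[:,2]
rim=p+ax*D['S']; foot=rim-ax*.072; band=rim-ax*.028
cs=[(rim,.028,T,(0,0,255)),(band,.028,T,(0,255,255)),(foot,.02185,T,(255,0,0)),(pw([0,0,.06]),.032,R,(0,255,0))]
overlay('side','sS3',(130,130,200,150),4,'c14',cs);overlay('top','tS3',(80,100,200,150),4,'c15',cs)
E
```

```text
desc stop False [ 0.42990176 -0.29119313  0.02122821]
w1 0.055115260294746296 [-1.12395203 -0.43968295  6.72300236]
w2 0.055123116097352466 [-0.86574234  0.02277758  2.29616905] 39.8167
True
40.6833 0.055030039094607346
42.4333
```

View pics/c14.png

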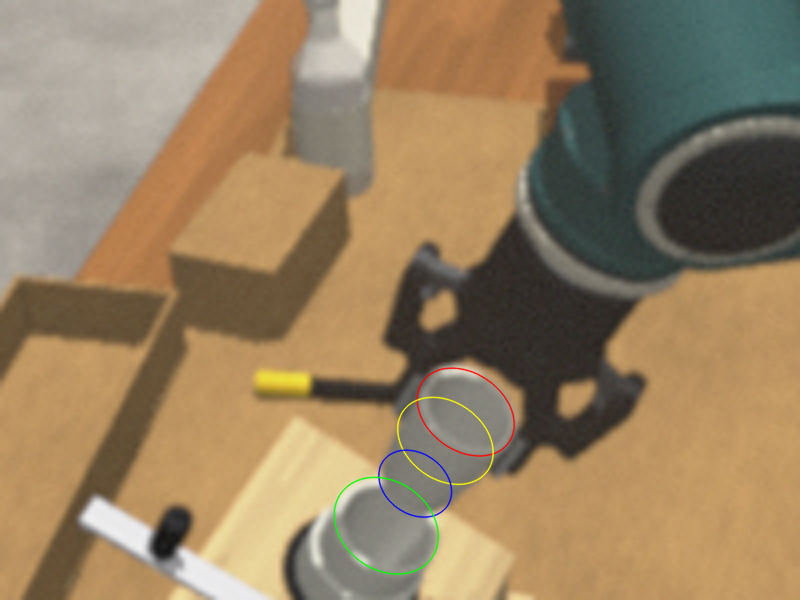

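View pics/c15.png

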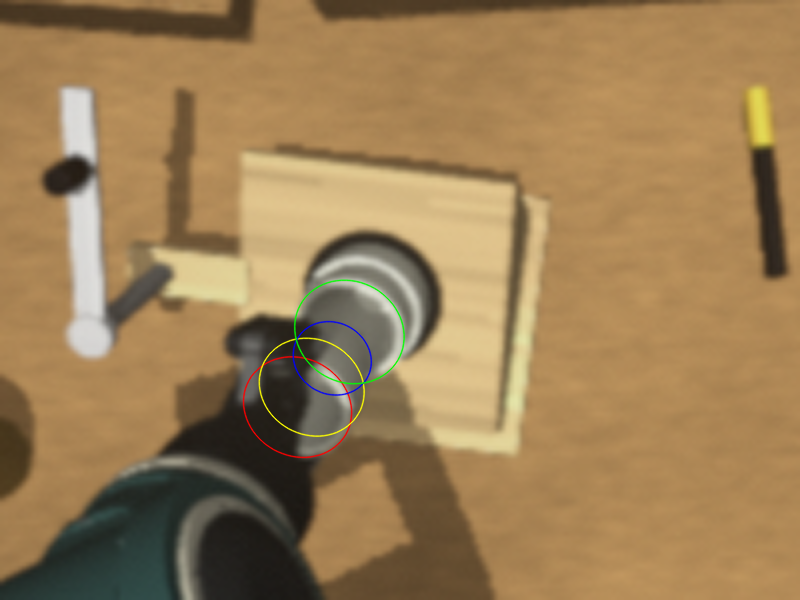

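```bash
python3 - <<'E'
from ops import *
T=ptool(0)
print(move_l(pw([.0008,0.0001,.052]),feed=.12,rot=T,stop_force=6)); hold(.1);s0=st();print(*s0)
for i in range(6):
    r=move_l(pw([.0008,0.0001,.0348]),feed=.015,stop_force=3); s=st(5); print(r,*s)
    if not r or s[1][2]-s0[1][2]>2: break
    if abs((s[1]-s0[1])[:2]).max()>3: print('lateral'); break
E
```

```text
False
[ 1.4   0.31 52.92] [-0.51 -0.12 -0.72] [0.58 0.42 0.55] [0.002 0.256 0.001] 43.46
True [-0.22 -0.11 42.23] [-0.38 -0.32 -0.25] [0.65 0.35 0.31] [-0.001  0.262 -0.006] 44.18
True [-0.53 -0.14 39.43] [-0.34  0.35 -0.61] [0.34 0.24 0.56] [ 0.025  0.258 -0.004] 44.54
True [-0.65 -0.15 37.53] [ 0.4   0.38 -1.03] [0.3  0.65 0.16] [0.071 0.14  0.01 ] 44.83
True [-0.53 -0.08 36.05] [0.41 0.92 0.63] [0.41 0.41 0.37] [ 0.089  0.217 -0.024] 45.08
True [-0.18  0.09 34.95] [-1.34 -0.26  5.01] [0.21 0.28 0.24] [-0.028  0.585 -0.035] 45.33
```

```bash
python3 - <<'E'
from ops import *
set_gripper(.060); print(*st(4))
set_gripper(.075)
move_l(pw([0,0,.12]),feed=.2)
q=solve_ik(pw([.02,-.10,.22]),ptool(0)); set_joints(q); print(read_time_s())
snap('side','sS4');snap('top','tS4')
E
python3 - <<'E'
from ov import *
cs=[(pw([0,0,.09]),.028,R,(255,0,0)),(pw([0,0,.06]),.032,R,(0,0,255)),(pw([0,0,.03]),.036,R,(0,255,0))]
overlay('side','sS4',(150,210,120,100),6,'c16',cs);overlay('top','tS4',(80,110,120,100),6,'c17',cs)
E
```

```text
[-4.800e-01 -1.000e-02  3.458e+01] [ 0.19 -0.36  0.25] [0.57 0.33 0.51] [0.014 0.257 0.006] 45.58
47.0833
```

View pics/c16.png

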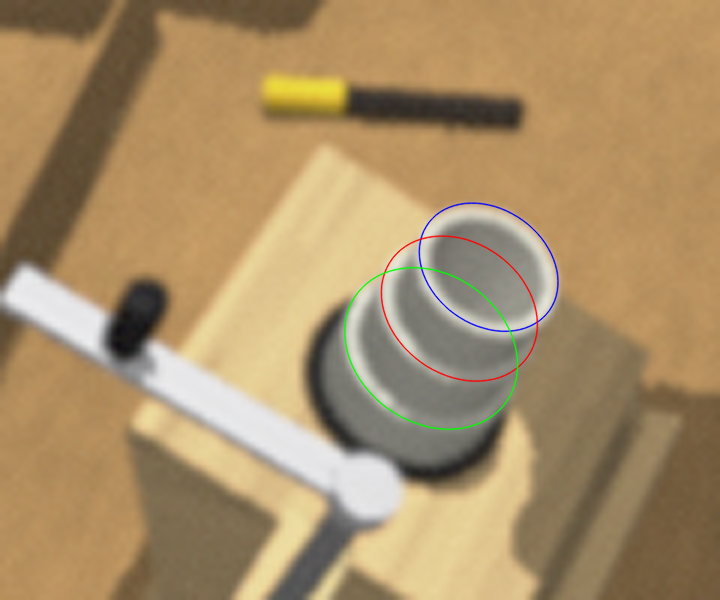

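View pics/c17.png

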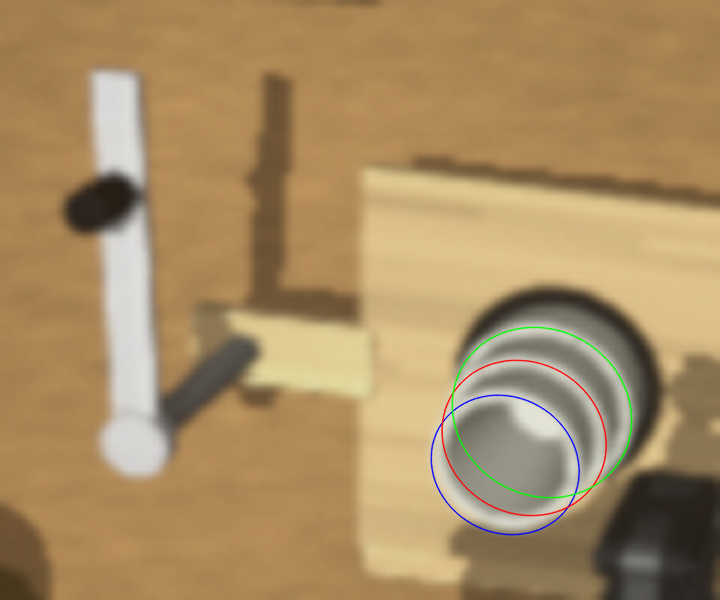

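```bash
python3 - <<'E'
from ops import *
TH=1.597;h=.0965
def K(t,h,d=0): # d: extra along closing tangent
    return pw([.095*np.sin(t)-d*np.cos(t),.130-.095*np.cos(t)-d*np.sin(t),h])
for t in np.linspace(TH,0,6):
    q=solve_ik(K(t,h),ptool(t)); print(np.round(q))
set_gripper(.030)
movep(K(TH,.16),ptool(TH)); print(read_time_s(),read_eef_pos()-K(TH,.16))
snap('side','sK1');snap('top','tK1')
E
python3 - <<'E'
from ov import *
k=pw([.095*np.sin(1.597),.130-.095*np.cos(1.597),.145])
cs=[(k,.008,R,(0,0,255))]
overlay('side','sK1',(110,200,130,100),6,'c18',cs);overlay('top','tK1',(60,100,120,100),6,'c19',cs)
E
```

```text
[ 29.  -2.  93. -17.  67. -52.]
[ 27.  -4.  96. -16.  67. -36.]
[ 25.  -7.  99. -15.  66. -19.]
[ 24. -11. 103. -15.  65.  -1.]
[ 24. -14. 107. -15.  65.  17.]
[ 26. -17. 111. -16.  64.  37.]
48.8083 [-5.64442394e-05 -5.35039026e-04  3.44445495e-04]
```

View pics/c18.png

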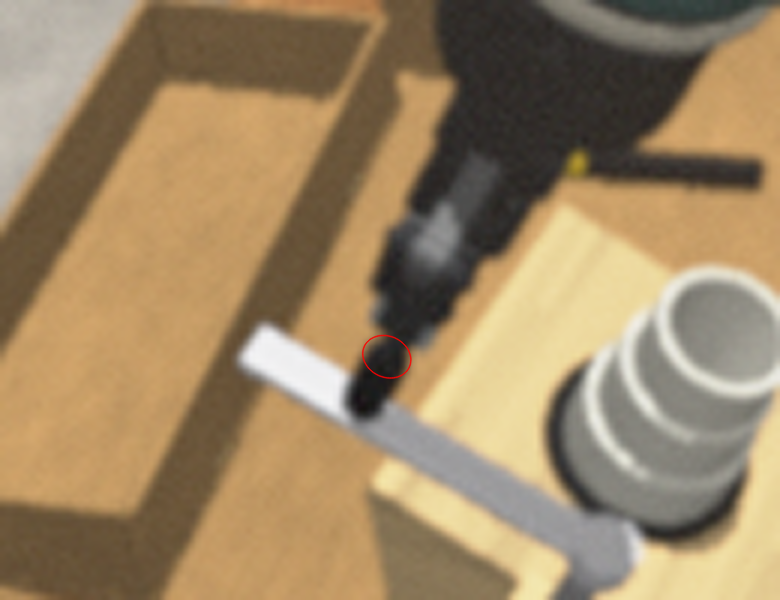

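View pics/c19.png

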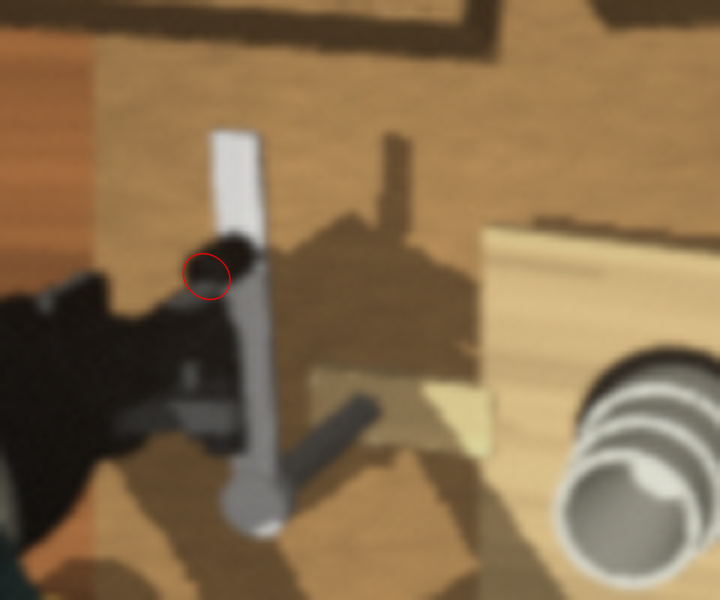

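```bash
python3 - <<'E'
from ops import *
TH=1.597;h=.0965
def K(t,h,d=0):
    return pw([.095*np.sin(t)-d*np.cos(t),.130-.095*np.cos(t)-d*np.sin(t),h])
r=move_l(K(TH,h),feed=.1,rot=ptool(TH),stop_force=6); print('desc',r,*st(3))
if not r:
    set_gripper(.022); print(read_grip_width(),read_wrist_force().round(1))
    for t in np.linspace(TH,0.12,6)[1:]:
        r=move_l(K(t,h),feed=.07,rot=ptool(t),stop_force=15); print(round(t,2),r,(R.T@read_wrist_force()).round(1),round(read_time_s(),2))
        if r: break
E
```

```text
desc False [ 95.32 132.6   96.92] [-0.3  -0.38  0.37] [0.19 0.37 0.37] [ 0.002  0.225 -0.054] 49.72
0.021407047713368554 [-0.1  1.3  0.3]
1.3 False [-0.3 -0.1  0.2] 50.52
1.01 False [-0.4  0.5  0.6] 51.07
0.71 False [-0.6 -0.1  0.2] 51.62
0.42 False [ 0.2  0.1 -0.4] 52.17
0.12 False [ 0.4 -0.6  0.3] 52.72
```

```bash
python3 - <<'E'
from ops import *
h=.0965
def K(t,h,d=0):
    return pw([.095*np.sin(t)-d*np.cos(t),.130-.095*np.cos(t)-d*np.sin(t),h])
for i in range(3):
    r=move_l(K(0,h,.009),feed=.03,rot=ptool(0),stop_force=5); s=st(5);print(r,*s)
    if not r or s[1][0]>3.5: break
snap('side','sK2');snap('top','tK2')
E
python3 - <<'E'
from ov import *
k=pw([0,.035,.145])
bar=[]
cs=[(k,.008,R,(0,0,255)),(pw([0,.13-.137,.113]),.003,R,(255,0,0))]
overlay('side','sK2',(130,180,160,120),5,'c20',cs);overlay('top','tK2',(80,100,150,120),5,'c21',cs)
E
```

```text
True [-3.13 35.24 96.56] [ 8.05  1.12 -2.45] [0.61 0.35 0.52] [ 0.155 -1.012  0.019] 53.29
```

View pics/c20.png

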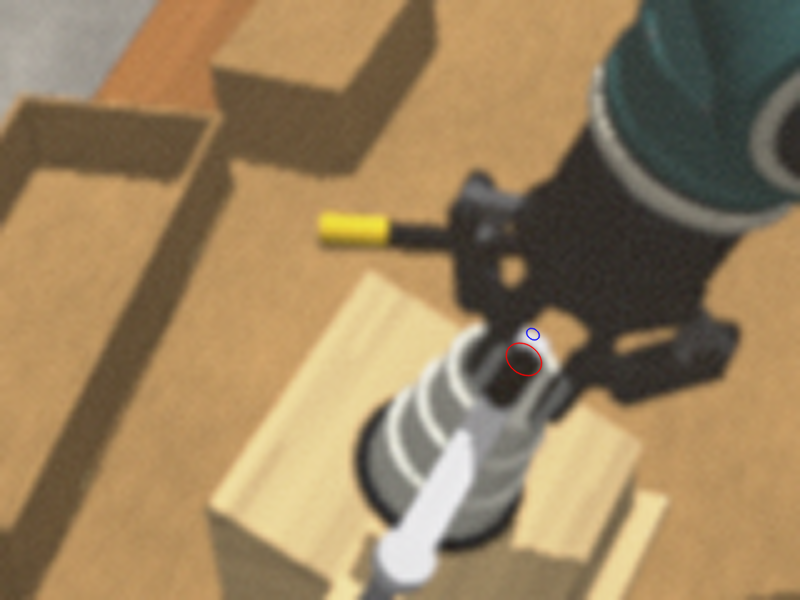

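View pics/c21.png

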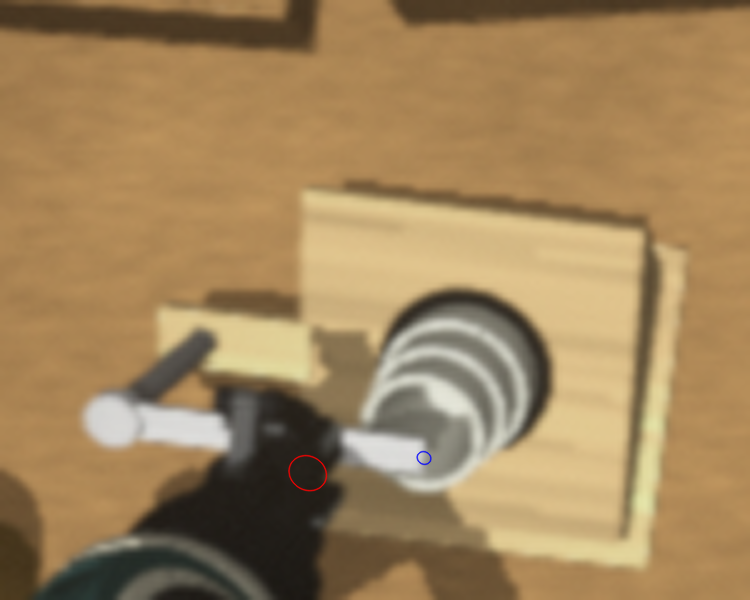

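```bash
python3 - <<'E'
from ops import *
h=.0965
move_l(pw([-.0005,.0352,h]),feed=.03); set_gripper(.032)
move_l(pw([-.0005,.0352,.17]),feed=.15); print(read_time_s())
movep([.45,-.15,.30],down(-np.pi/4)); print(read_time_s(),read_wrist_force().round(1))
snap('side','sF');snap('top','tF')
E
python3 - <<'E'
from ov import *
cs=[(pw([0,.035,.145]),.008,R,(0,0,255)),(pw([0,.13-.137,.113]),.003,R,(255,0,0)),(pw([0,0,.09]),.028,R,(0,255,0))]
overlay('side','sF',(130,180,160,120),5,'c22',cs);overlay('top','tF',(80,100,150,120),5,'c23',cs)
E
```

```text
54.5583
55.9667 [ 1.   0.1 -0.5]
```

View pics/c22.png

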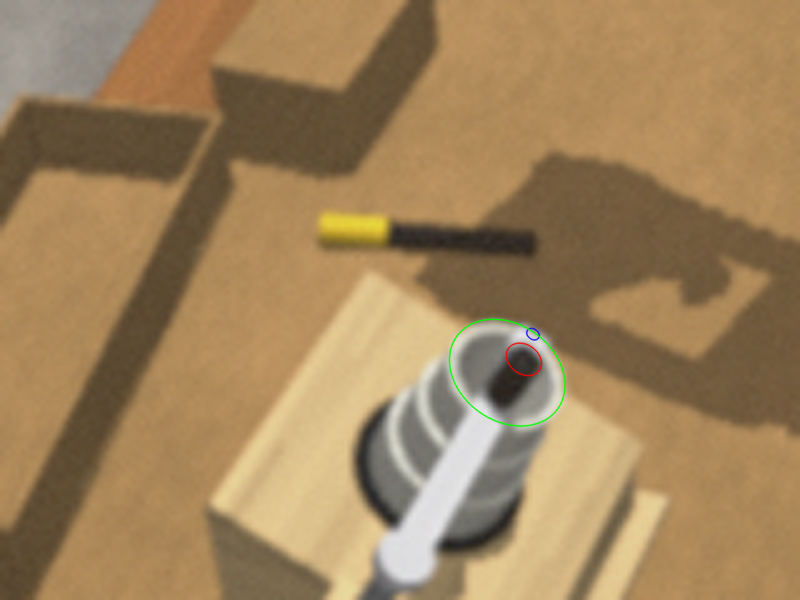

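View pics/c23.png

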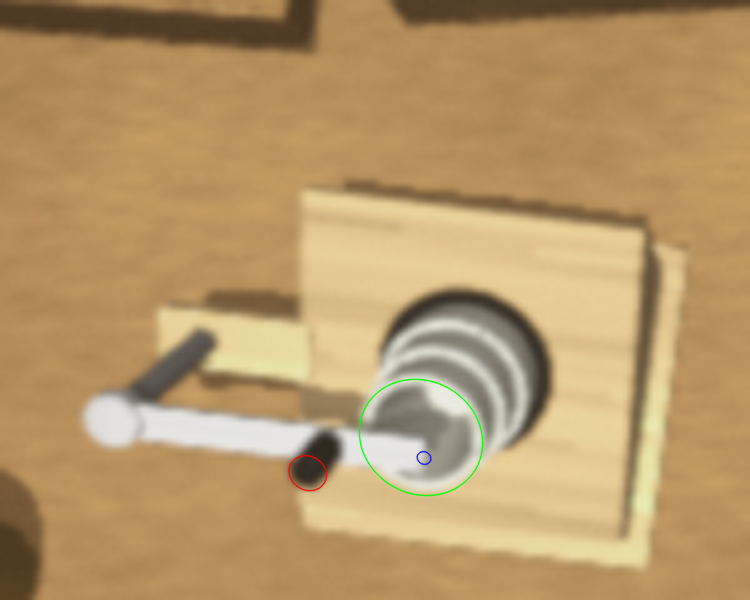

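View pics/tF.png

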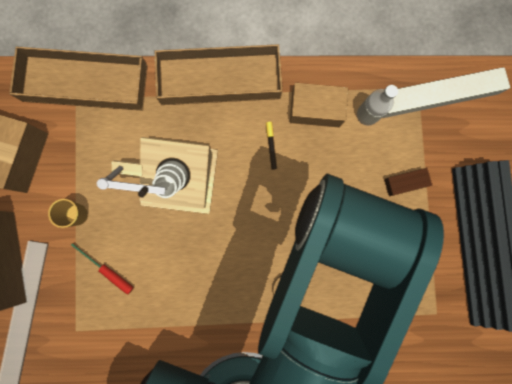

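```bash
python3 - <<'E'
from plant import *
hand_in(); print(read_time_s())
E
```

```text
the job is handed in; nothing more can be done
the job is handed in; nothing more can be done
```

The large, medium and small tubs are nested in the tilted socket in that order. The keeper bar is swung shut over them, the gripper is clear, and the job was handed in at about 56 s.

**Keeper:** I pushed it until it met its stop, where the force rose to 8 N. After letting go, both cameras show the knob and bar tip within about 1–2 mm of where they should be at 0 rad.

**Tubs:** All three rims lie within about 1–2 mm of their seated positions in both cameras. I stopped lowering each tub at roughly 3–6 N of force along the socket axis. Readings from the arm put the rims lower than the cameras do, by 1–2 mm for the large and medium tubs and about 4 mm for the small one. I relied on the pictures, so I can't rule out that the tubs sit a little deeper than nominal.

**Things that disagreed or went wrong:**
- The fingertips at a 72 mm opening are about 30 mm behind the stated TCP, not 14 mm ahead of it. I confirmed this by touching the bench.
- Because of that, my first grasp of the large tub closed above its rim on nothing. It caused no visible harm, and I redid it with the measured offset.

**Other items:** They look unmoved in the last pictures, but I did not check every object. The ring near the robot was hidden by the arm in the final top view and I did not look for it in the side view.

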